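Swing the long hold-down arm through its arc to check its pivot

TASK

Two small weld fixtures stand on the bench. Check the pivot of the one with the LONG hold-down arm for binding: by its upright black handle, swing the arm slowly all the way to the stop where its rubber pad sits over the little bracket, then all the way back to the opposite stop, clear of the bracket, and let go. Do not move the short arm of the other fixture.

Things in the scene. Friction and masses are not known exactly. Their poses are not given: they have to be found in the camera images.
- long_arm (a joint): Vertical hinge of the long arm, a flat steel bar 22 mm wide turning level. 0 rad = at the rest stop, clear of the bracket (left, seen from the robot); 1.745 rad = at the far stop, pad over the bracket (right). Grows anticlockwise seen from above; half-way it points roughly at the robot. Light friction (under 3 N at the handle), stays where left. Starts in between, at 0.3 to 0.9 rad.
- long_arm_grip (a point): Centre (half-way up) of the long arm's handle, an upright black cylinder, 22 mm diameter, 55 mm tall, on the arm's free end 160 mm from the pivot. Centre 91.5 mm above the bench, top at 119 mm, foot on the arm at 64 mm. Nothing else on the fixtures is higher than the handles. It turns with the arm.
- long_arm_pivot (a point): Point on the long arm's vertical hinge axis, 59 mm above the bench. The fixture is bolted down.
- short_arm_grip (a point): Centre of the handle of the other fixture's short arm: same black handle and height, but only 95 mm from its own pivot. To be left alone.

How it is judged:
On the way, in this order (a step that is already met when the one before it is completed fails the run):
1. the long arm is swung to its far stop, over the bracket (within 10 degrees) (value of joint long_arm above 1.571 rad), for 0.1 s.
2. the long arm is swung back to its rest stop (within 10 degrees) (value of joint long_arm below 0.175 rad), for 0.1 s.
At the end, for the whole second after the job is handed in: After having been at its far stop, the long arm is back within 10 degrees of its rest stop and still, and the short arm's handle is within 20 mm of where it was (value of joint long_arm below 0.175 rad and velocity of joint long_arm between -0.1 and 0.1 rad/s and distance of short_arm_grip from where it was at the start of the episode below 0.02 m); the robot touches nothing.
It fails at once if the long arm is flung (faster than 2.5 rad/s, 0.4 m/s at the handle) (velocity of joint long_arm above 2.5 rad/s or velocity of joint long_arm below -2.5 rad/s).
It fails at once if the short arm's handle is moved more than 20 mm (distance of short_arm_grip from where it was at the start of the episode above 0.02 m).
It also fails if it takes over 48 s, if anything falls off the work surface, if the arm or the gripper's body presses on something with over 40 N, if the wrist force passes 120 N, or if a joint passes its speed limit or range.

ROBOT

A 7-joint arm with a two-finger parallel gripper is mounted at the origin on the work surface. World frame = base frame: x ahead of the robot, y to its left, z up, the work surface at z = 0. Lengths are in m, angles in rad, forces in N, time in s.
With the tool pointing down it reaches from about 0.4 to 0.875 m from the base axis. Payload 19.3 kg.
Tool frame: the origin (TCP) lies at the very end of the fingers, on their centre line; the grasp point (between the pads) lies bot.tcp_to_grasp behind it (bot.tcp_to_grasp is the distance from the TCP to the grasp point, in m); z points along the fingers, y is the direction in which the jaws open and shut (so a half turn about z gives the same grasp; the last joint's range is limited). The gripper opens to 85 mm and grips with 20 to 120 N. Pads are 22 mm wide; open, the fingers measure 114 mm over their backs; the gripper's body (76 mm by 85 mm) begins 54 mm behind the grasp point. The pads swing forward as they close: fully open they stand 13 mm farther back than shut.
Start: joints at [-1.348, 0.521, -0.036, 1.599, 0.021, 1.021, -0.113], TCP at [0.18, 0.598, 0.206] pointing down, gripper open.
Joint ranges: [-2.91, 2.91], [-0.3, 2.13], [-1.5, 1.42], [0.17, 2.43], [-1.26, 4.41], [0.16, 1.93], [-2.52, 2.52]. Speed limits (rad/s): [1.89, 1.89, 2.39, 2.39, 3.01, 3.01, 3.01].

INTERFACE

Orientations are given as [roll, pitch, yaw] about the fixed x, y, z axes, in that order (R = Rz(yaw) Ry(pitch) Rx(roll)).
In Python, from workcell import bot gives the robot as it stands.
- The arm moves only by the tool servo_tool, never from a script. Its argument "targets" is a list of rows, each a list of 2 entries, a list of its own where there are three numbers: the shift along the tool's x, y, z in units of 0.05 m (1.0 is 0.05 m), then the turn about the tool's z in units of 5 degrees (1.0 is 5 degrees). A call has 1 to 12 rows; each row shifts and turns the commanded pose from where the row before left it, along the tool's axes as they then stand; what a row does not reach is not made up. A row lasts 1/8 s, in which the tool goes at most 62.5 mm and 10.7 degrees, less where a joint would pass 70% of its speed; a pose out of reach is approached as far as the arm can. A call with a number of a shift or a turn outside -1 to 1 is refused whole. A call with a gripper value outside its range is refused whole. "gripper" is the opening, from -1 (shut) to 1 (fully open), so that 0 is half open, set as the call begins (left out, the last holds). The fingers move at their own pace and stop on an object; "newtons" is the grip in N (left out, the last holds). Time passes only in rows, so rows that do not move let the fingers close. It gives the time, the measured TCP pose, the force and the opening at its end, in the units of the state.
- bot.observe(): the state, without advancing time (a new reading comes with each control period).
- bot.grab_frame(name): name is "side" or "top"; returns the picture (400x640x3 uint8, blue, green, red); there is no depth.
- bot.get_calibration(name): a dict with "fx", "fy", "cx", "cy" (pixels), "k1" (the pictures are not rectified: a ray, as slopes to the right and down, at radius r is drawn at 1 + k1 r^2 times it, then the intrinsics apply), "pose" (4x4, takes a point from camera to world coordinates). Camera axes: x right, y up, looking along -z (the intrinsics and any distortion apply to the point x, -y, -z); pixel columns grow to the right and rows downward; lengths in m; the calibration is good to about 2 mm. A picture is of the moment at which its call begins. get_calibration takes no time and is no camera call.
- bot.job_done(): hands the job in, once; it reports no verdict.
The state is a dict: "clock": time; "qpos": joint angles; "qd": joint speeds; "joint_efforts": joint torques, N m; "position": TCP position; "tool_rot": TCP orientation; "force": force on the tool from outside, world axes, zero at the start; "moment": the same for the moment, N m; "grip_width": finger opening in m.
Only numpy, scipy, OpenCV 4.12 (cv2) and the standard library are available. Lean on these libraries where they do the work, as an engineer would, in place of code of your own. Each camera call takes 0.05 s, during which the arm holds its last target.

## Working session

There is one attempt and no reset: what is moved stays moved. The work goes in short steps, Python scripts to look and compute and a tool call to move; the robot and the scene stay as the last step left them, time stands still between calls to the robot, and variables do not carry over. Pictures are saved under pics/ and viewed, and the job is handed in when it is done.

Besides the shell and the picture viewer there is one more tool, called after "Emit:" as name([rows], argument=value, ...), one row to a line, values as JSON. servo_tool: Moves the arm, as the interface text tells. Its arguments: {"type":"object","properties":{"targets":{"type":"array","items":{"type":"array"}},"gripper":{"type":"number"},"newtons":{"type":"number"}},"required":["targets"]}

```bash
mkdir -p pics; ls; python3 - <<'E'
from workcell import bot
import cv2
for n in("side","top"):
    cv2.imwrite(f"pics/{n}0.png",bot.grab_frame(n)); c=bot.get_calibration(n); print(c)
print(bot.observe(),bot.tcp_to_grasp)
E
```

```text
pics
{'fx': 506.1133075837278, 'fy': 506.1133075837278, 'cx': 315.91046477231794, 'cy': 203.98715347737405, 'k1': 0.03709107918236535, 'pose': array([[-0.98136501,  0.14801543, -0.12253224,  0.43925893],
       [-0.19152002, -0.70174552,  0.68620209,  0.85816048],
       [ 0.01558205,  0.69688209,  0.71701642,  0.9571452 ],
       [ 0.        ,  0.        ,  0.        ,  1.        ]])}
{'fx': 433.009229970783, 'fy': 433.009229970783, 'cx': 305.4547388654562, 'cy': 204.64236001948234, 'k1': -0.036712776387867276, 'pose': array([[ 1.17942545e-01,  9.70195478e-01, -2.11684410e-01,
         4.27082160e-01],
       [-9.93020415e-01,  1.15209091e-01, -2.52452031e-02,
         3.39704706e-02],
       [-1.04813376e-04,  2.13184425e-01,  9.77011970e-01,
         9.21523975e-01],
       [ 0.00000000e+00,  0.00000000e+00,  0.00000000e+00,
         1.00000000e+00]])}
{'clock': 0.1, 'qpos': array([-1.34820195,  0.52194864, -0.03633389,  1.59992596,  0.02119705,
        1.02110691, -0.11281083]), 'qd': array([ 0.0009653 , -0.00308155, -0.00089959, -0.00170148,  0.00043237,
       -0.00072399,  0.00035877]), 'joint_efforts': array([ 3.36083496e-03, -9.28476191e+01,  1.98387690e+00, -3.70530188e+01,
        1.81440928e-02,  5.29591780e-03, -4.32803949e-05]), 'position': array([0.18033019, 0.5980878 , 0.20579579]), 'tool_rot': array([-3.14059067e+00,  6.41577075e-05,  2.84878010e+00]), 'force': array([-0.11905615,  0.29968641, -0.71358811]), 'moment': array([ 0.02048598, -0.00588322,  0.02658846]), 'grip_width': 0.08538757232064224} 0.0187
```

View pics/top0.png

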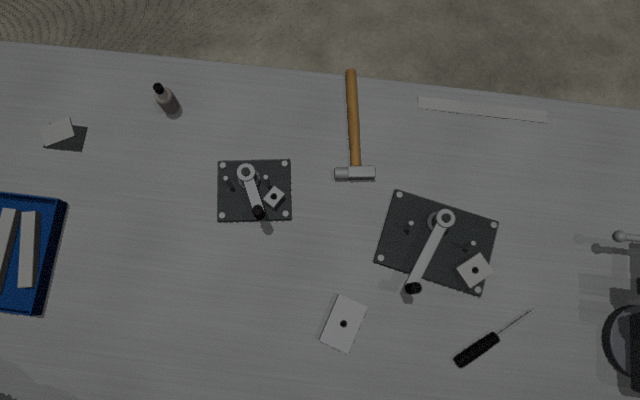

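View pics/side0.png

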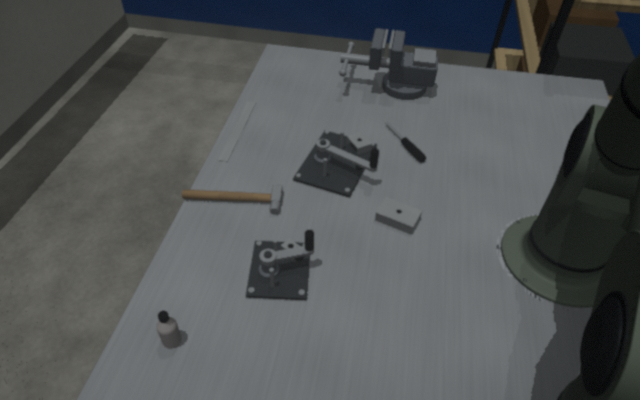

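```bash
cat > h.py <<'E'
from workcell import bot
import cv2, numpy as np
def K(c): return np.array([[c['fx'],0,c['cx']],[0,c['fy'],c['cy']],[0,0,1.]]), np.array([c['k1'],0,0,0,0.])
def ray(n,uv):
    c=bot.get_calibration(n);k,d=K(c)
    x,y=cv2.undistortPoints(np.array([[uv]],float),k,d)[0,0]
    P=c['pose'];return P[:3,3],P[:3,:3]@np.array([x,-y,-1])
def onz(n,uv,z):
    o,r=ray(n,uv);return o+r*(z-o[2])/r[2]
def proj(n,p):
    c=bot.get_calibration(n);k,d=K(c);P=c['pose']
    q=P[:3,:3].T@(np.array(p)-P[:3,3]);q=q*[1,-1,-1]
    return cv2.projectPoints(q[None],np.zeros(3),np.zeros(3),k,d)[0][0,0]
E
python3 - <<'E'
import cv2
a=cv2.imread('pics/top0.png')[180:310,360:510];b=cv2.imread('pics/side0.png')[120:210,280:400]
cv2.imwrite('pics/tz.png',cv2.convertScaleAbs(cv2.resize(a,None,fx=4,fy=4,interpolation=2),alpha=2))
cv2.imwrite('pics/sz.png',cv2.convertScaleAbs(cv2.resize(b,None,fx=6,fy=6,interpolation=2),alpha=2))
E
```

```text
(no output)
```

View pics/tz.png

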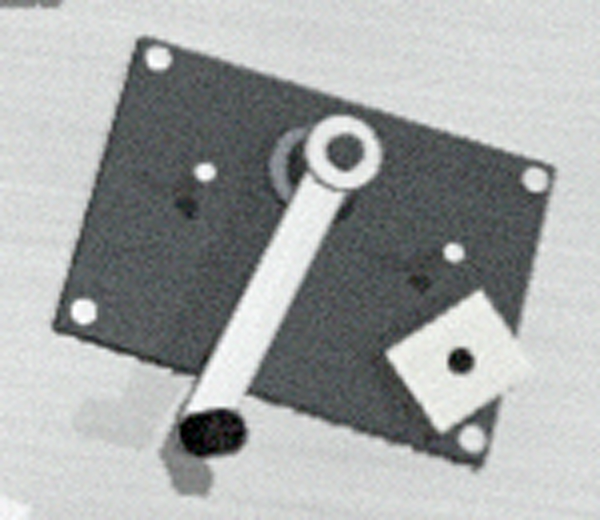

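View pics/sz.png

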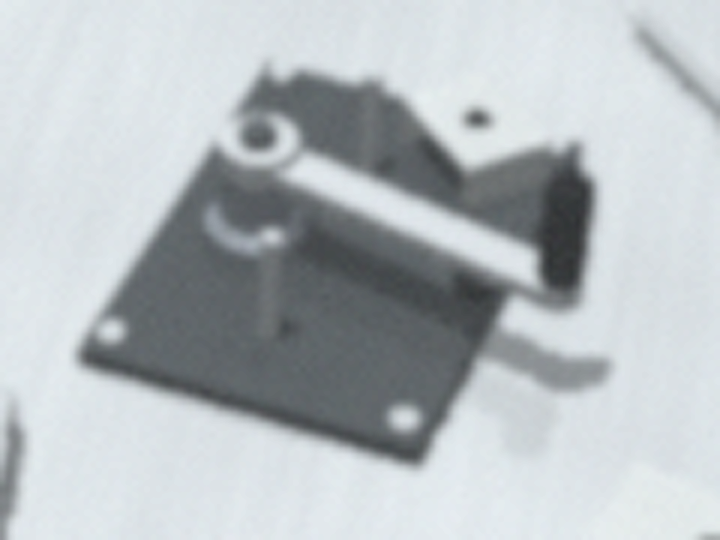

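```bash
python3 - <<'E'
from h import *
def tri(a,b):
    o1,r1=ray('top',a);o2,r2=ray('side',b)
    s=np.linalg.lstsq(np.c_[r1,-r2],o2-o1,rcond=None)[0]
    p,q=o1+r1*s[0],o2+r2*s[1];return (p+q)/2,np.linalg.norm(p-q)
f=lambda u,v:(360+(u+.5)/4-.5,180+(v+.5)/4-.5)
g=lambda u,v:(280+(u+.5)/6-.5,120+(v+.5)/6-.5)
H=f(212,432);P=f(344,152)
print(tri(H,g(566,238)),tri(P,g(258,136)))
h=onz('top',H,.0915);hs=onz('side',g(566,238),.0915)
p=onz('top',P,.067);ps=onz('side',g(258,136),.067)
print(h,hs,p,ps)
for a,b in((h,p),(hs,ps)):
    d=a-b;print(np.hypot(*d[:2]),np.degrees(np.arctan2(d[1],d[0])))
# pins and bracket
for nm,uv,z in(('pinL',f(205,172),.05),('pinR',f(454,252),.05),('brk',f(460,360),.03)):
    q=onz('top',uv,z);d=q-p;print(nm,q,np.hypot(*d[:2]),np.degrees(np.arctan2(d[1],d[0])))
E
```

```text
(array([ 0.47084518, -0.16532939,  0.08845528]), np.float64(0.0014634599082656197)) (array([ 0.61783769, -0.22583542,  0.07251778]), np.float64(0.00026057795763259145))
[ 0.47141518 -0.16462494  0.0915    ] [ 0.47000516 -0.16167852  0.0915    ] [ 0.61894307 -0.22751173  0.067     ] [ 0.61908521 -0.23263616  0.067     ]
0.16037214551288764 156.91287776274368
0.1651055714957282 154.54695208653277
pinL [ 0.60394932 -0.16214508  0.05      ] 0.06706423931740947 102.9189783141698
pinR [ 0.5776232  -0.29132369  0.05      ] 0.07602169013650628 -122.92408779960772
brk [ 0.52558498 -0.30405163  0.03      ] 0.12072319207810984 -140.65328957746772
```

Emit:
servo_tool([
  [[-0.86,-0.13,0],0.8],
  [[-0.86,-0.13,0],0.8],
  [[-0.86,-0.13,0],0.8],
  [[-0.84,-0.13,0],0.8],
  [[-0.84,-0.13,0],0.8],
  [[-0.82,-0.13,0],0.8],
  [[-0.82,-0.13,0],0.8],
  [[-0.82,-0.13,0],0.8],
  [[-0.8,-0.13,0],0.8],
  [[-0.8,-0.13,0],0.8],
], gripper=1, newtons=25)

```text
clock: 1.35
position: [0.4807, 0.314, 0.206]
tool_rot: [-3.141, 0.0, 2.148]
force: [-0.2, -0.0, -0.2]
grip_width: 0.0857
```

Emit:
servo_tool([
  [[-0.8,-0.15,0],0.9],
  [[-0.8,-0.15,0],0.9],
  [[-0.8,-0.15,0],0.9],
  [[-0.8,-0.15,0],0.9],
  [[-0.8,-0.15,0],0.9],
  [[-0.8,-0.15,0],0.9],
  [[-0.8,-0.15,0],0.9],
  [[-0.8,-0.15,0],0.9],
  [[-0.8,-0.15,0],0.9],
  [[-0.8,-0.15,0],0.9],
  [[0,0,0],0],
  [[0,0,0],0],
])

```text
clock: 2.85
position: [0.4965, -0.0806, 0.2062]
tool_rot: [-3.141, -0.0, 1.366]
force: [0.4, 0.1, -0.7]
grip_width: 0.0855
```

```bash
cat > st.py <<'E'
from h import *
import sys
def to(t,yaw=None):
    o=bot.observe();y=o['tool_rot'][2];d=np.array(t)-o['position']
    print('pos',o['position'].round(4),'yaw',np.degrees(y).round(2),'F',o['force'].round(1),'w',round(o['grip_width'],4),'t',o['clock'],'q7',o['qpos'][6].round(2))
    print('units x,y,z',(np.array([np.cos(y)*d[0]+np.sin(y)*d[1],np.sin(y)*d[0]-np.cos(y)*d[1],-d[2]])/.05).round(3), 'turn',None if yaw is None else ((np.degrees(y)-yaw)/5).round(2))
E
python3 -c "
from st import *
to([.471,-.165,.2],67)"
```

```text
pos [ 0.4965 -0.0806  0.2062] yaw 78.27 F [ 0.4  0.1 -0.7] w 0.0855 t 2.85 q7 0.05
units x,y,z [-1.758 -0.157  0.124] turn 2.25
```

Emit:
servo_tool([
  [[-0.6,-0.05,0],0],
  [[-0.6,-0.05,0],0],
  [[-0.56,-0.06,0],0],
  [[0,0,0],0.8],
  [[0,0,0.5],0.8],
  [[0,0,0.3],0.65],
  [[0,0,0],0],
  [[0,0,0],0],
])

```text
clock: 3.85
position: [0.471, -0.1655, 0.1667]
tool_rot: [3.141, -0.0, 1.17]
force: [-0.7, 0.9, 0.2]
grip_width: 0.0852
```

```bash
python3 -c "
from st import *
to([.471,-.165,.078],67)
for n in('top','side'): cv2.imwrite(f'pics/{n}1.png',cv2.convertScaleAbs(bot.grab_frame(n),alpha=1.8))"
```

```text
pos [ 0.471  -0.1655  0.1667] yaw 67.06 F [-0.7  0.9  0.2] w 0.0852 t 3.85 q7 0.11
units x,y,z [ 0.009 -0.004  1.775] turn 0.01
```

View pics/side1.png

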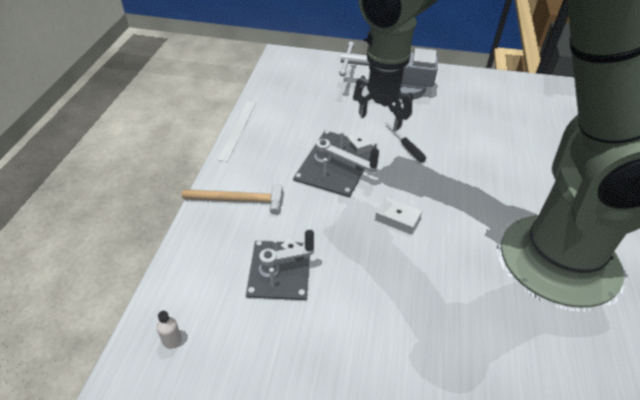

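View pics/top1.png

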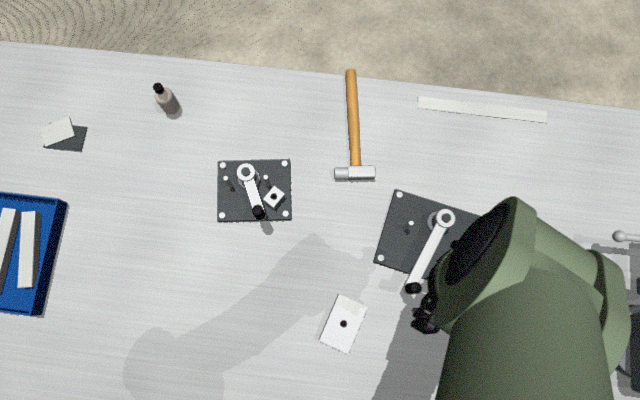

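```bash
python3 -c "
from st import *
for n in('top','side'):
  for p in([.471,-.1655,.1667],[.471,-.165,.0915],[.471,-.1655,.25]): print(n,proj(n,p))
b=cv2.imread('pics/side1.png')[60:190,320:440]
cv2.imwrite('pics/sz1.png',cv2.resize(b,None,fx=4,fy=4,interpolation=2))
b=cv2.imread('pics/top1.png')[240:350,370:470]
cv2.imwrite('pics/tz1.png',cv2.resize(b,None,fx=5,fy=5,interpolation=2))
"
```

```text
top [423.67334072 286.78645069]
top [412.8072826  287.86963505]
top [438.14767296 285.25877388]
side [376.64376691 135.44648401]
side [373.68223293 158.38452913]
side [380.22168269 107.7602962 ]
```

View pics/sz1.png

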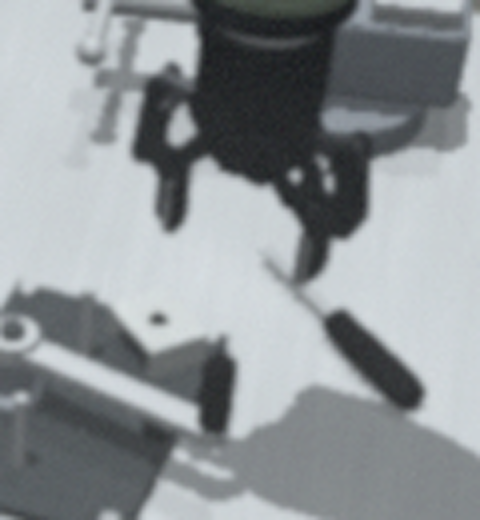

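View pics/tz1.png

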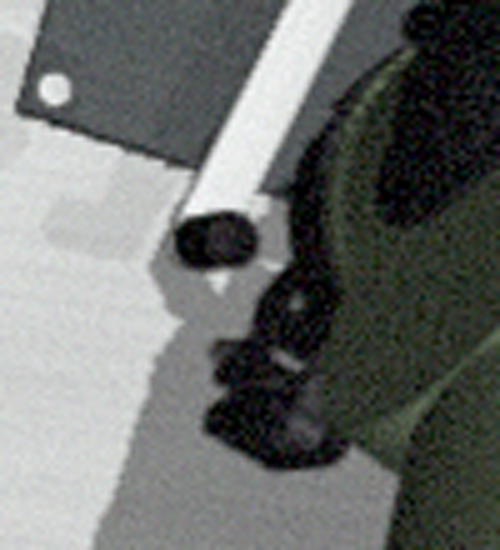

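```bash
python3 -c "
from st import *
o=bot.observe();y=o['tool_rot'][2];p=o['position'];ty=np.array([np.sin(y),-np.cos(y),0])
for n in('side','top'):
 for z in(0,.013,.03):
  for s in(-.05,.05): print(n,z,s,proj(n,p+ty*s+[0,0,z]).round(1))
"
```

```text
side 0 -0.05 [394.3 142.6]
side 0 0.05 [359.5 128.3]
side 0.013 -0.05 [395.  138.4]
side 0.013 0.05 [359.9 124.2]
side 0.03 -0.05 [395.9 132.9]
side 0.03 0.05 [360.4 118.7]
top 0 -0.05 [410.6 312.7]
top 0 0.05 [436.6 261.4]
top 0.013 -0.05 [412.5 313. ]
top 0.013 0.05 [438.8 260.7]
top 0.03 -0.05 [415.  313.3]
top 0.03 0.05 [441.9 259.9]
```

Emit:
servo_tool([
  [[0,0,0.4],0],
  [[0,0,0.4],0],
  [[0,0,0.4],0],
  [[0,0,0],0],
  [[0,0,0],0],
])

```text
clock: 4.58
position: [0.4711, -0.1658, 0.1072]
tool_rot: [3.141, -0.0, 1.169]
force: [0.3, -0.1, 0.6]
grip_width: 0.0856
```

```bash
python3 -c "
from st import *
to([.471,-.165,.078],67)
for n in('top','side'): cv2.imwrite(f'pics/{n}2.png',cv2.convertScaleAbs(bot.grab_frame(n),alpha=1.8))
b=cv2.imread('pics/side2.png')[60:190,320:440]
cv2.imwrite('pics/sz2.png',cv2.resize(b,None,fx=4,fy=4,interpolation=2))
b=cv2.imread('pics/top2.png')[240:350,370:470]
cv2.imwrite('pics/tz2.png',cv2.resize(b,None,fx=5,fy=5,interpolation=2))
"
```

```text
pos [ 0.4711 -0.1658  0.1072] yaw 66.98 F [ 0.3 -0.1  0.6] w 0.0856 t 4.575 q7 0.17
units x,y,z [ 0.015 -0.007  0.584] turn -0.0
```

View pics/sz2.png

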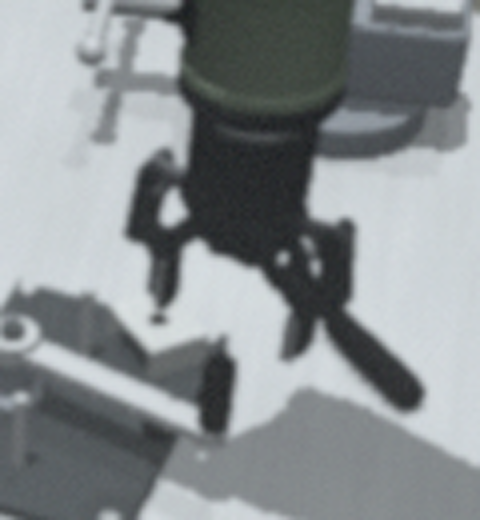

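View pics/tz2.png

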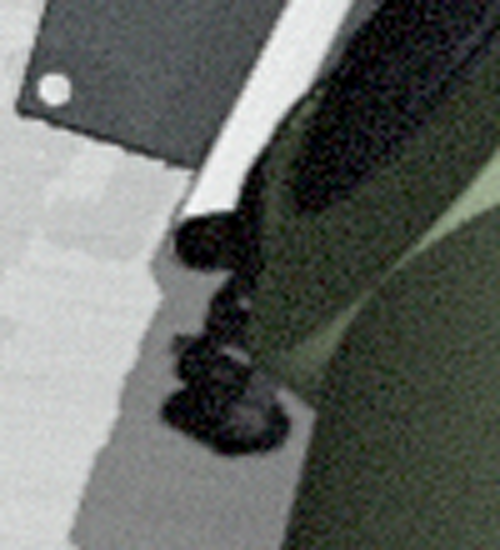

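```bash
python3 -c "
from st import *
a=cv2.convertScaleAbs(bot.grab_frame('top')[270:340,390:440],alpha=4)
b=cv2.convertScaleAbs(bot.grab_frame('side')[90:165,345:420],alpha=4)
a=cv2.resize(a,(560,784)[:2],interpolation=2);a=cv2.resize(a,(400,560));b=cv2.resize(b,(400,400),interpolation=2)
c=np.zeros((560,800,3),np.uint8);c[:,:400]=a;c[:400,400:]=b
o=bot.observe();y=o['tool_rot'][2];p=o['position'];ty=np.array([np.sin(y),-np.cos(y),0]);tx=np.array([np.cos(y),np.sin(y),0])
for s in(-.0425,-.057,.0425,.057):
 for x in(-.011,.011):
  for z,col in((.013,(0,0,255)),):
   q=p+ty*s+tx*x+[0,0,z]
   u=(proj('top',q)-[390,270]+.5)*8;v=(proj('side',q)-[345,90]+.5)*400/75+[400,0]
   if u[0]<400: cv2.circle(c,tuple(int(i) for i in u),3,col,-1)
   cv2.circle(c,tuple(int(i) for i in v),3,col,-1)
cv2.imwrite('pics/z3.png',c)"
```

```text
(no output)
```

View pics/z3.png

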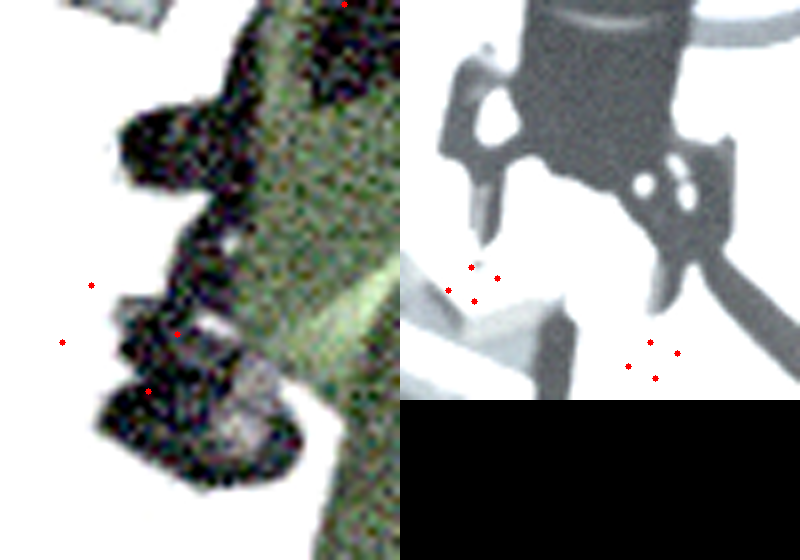

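Emit:
servo_tool([
  [[0.03,0,0.3],0],
  [[0.03,0,0.3],0],
  [[0,0,0.06],0],
  [[0,0,0],0],
  [[0,0,0],0],
])

```text
clock: 5.4
position: [0.4719, -0.163, 0.0735]
tool_rot: [3.141, -0.0, 1.169]
force: [0.1, -0.0, -0.6]
grip_width: 0.0854
```

```bash
cat > look.py <<'E'
from st import *
def look(name):
    a=cv2.convertScaleAbs(bot.grab_frame('top')[190:340,350:520],alpha=3)
    b=cv2.convertScaleAbs(bot.grab_frame('side')[80:200,290:440],alpha=3)
    a=cv2.resize(a,(400,353),interpolation=2);b=cv2.resize(b,(400,320),interpolation=2)
    c=np.zeros((353,800,3),np.uint8);c[:,:400]=a;c[:320,400:]=b
    cv2.imwrite(name,c)
E
python3 -c "
from look import *
to([.471,-.165,.074],67)
look('pics/l4.png')"
```

```text
pos [ 0.4719 -0.163   0.0735] yaw 66.96 F [ 0.1 -0.  -0.6] w 0.0854 t 5.4 q7 0.2
units x,y,z [-0.045 -0.001 -0.01 ] turn -0.01
```

View pics/l4.png

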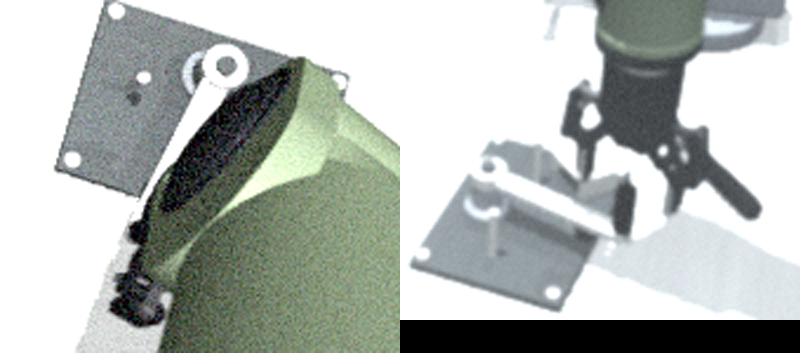

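Emit:
servo_tool([
  [[0,0,0],0],
  [[0,0,0],0],
  [[0,0,0],0],
  [[0,0,0],0],
  [[0,0,0],0],
  [[0,0,0],0],
  [[0,0,0],0],
  [[0,0,0],0],
], gripper=-1, newtons=30)

```text
clock: 6.5
position: [0.4731, -0.1634, 0.0737]
tool_rot: [3.139, 0.0, 1.169]
force: [5.4, -3.2, -0.9]
grip_width: 0.0208
```

```bash
python3 -c "
from look import *
to([.471,-.165,.074],67)
look('pics/l5.png')"
```

```text
pos [ 0.4731 -0.1634  0.0737] yaw 66.97 F [ 5.4 -3.2 -0.9] w 0.0208 t 6.5 q7 0.2
units x,y,z [-0.047 -0.026 -0.007] turn -0.01
```

View pics/l5.png

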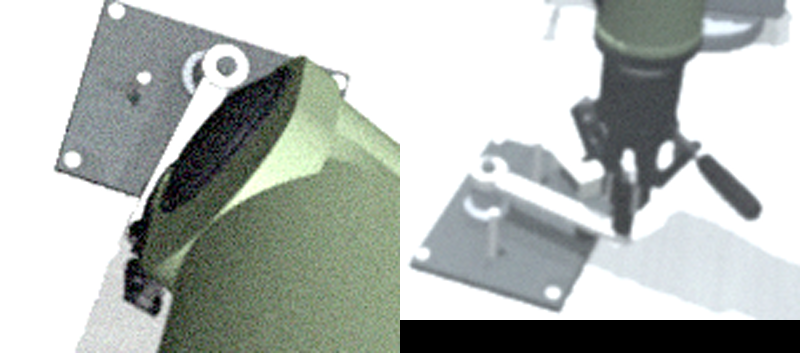

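Emit:
servo_tool([
  [[-0.1,0.03,0],-0.4],
  [[-0.22,0.01,0],-0.8],
  [[-0.22,0.01,0],-0.8],
  [[-0.22,0.01,0],-0.8],
  [[-0.22,0.01,0],-0.8],
  [[-0.22,0.01,0],-0.8],
  [[-0.22,0.01,0],-0.8],
  [[0,0,0],0],
  [[0,0,0],0],
])

```text
clock: 7.72
position: [0.4601, -0.2338, 0.0735]
tool_rot: [-3.14, -0.0, 1.622]
force: [-10.2, -1.2, 13.7]
grip_width: 0.0209
```

```bash
cat >> look.py <<'E'
C=np.array([.618,-.227])
def arc(theta):
    o=bot.observe();p=o['position'];y=o['tool_rot'][2];d=p[:2]-C
    print('r',np.hypot(*d).round(4),'th',np.degrees(np.arctan2(d[1],d[0])).round(1)%360,'Ftool',round(o['force'][0]*np.cos(y)+o['force'][1]*np.sin(y),1),round(o['force'][0]*np.sin(y)-o['force'][1]*np.cos(y),1))
    t=np.radians(theta);to([*(C+.16*np.array([np.cos(t),np.sin(t)])),p[2]],theta-90)
E
python3 -c "
from look import *
arc(197)
look('pics/l6.png')"
```

```text
r 0.1581 th 182.5 Ftool -0.7 -10.3
pos [ 0.4601 -0.2338  0.0735] yaw 92.91 F [-10.2  -1.2  13.7] w 0.0209 t 7.725 q7 0.66
units x,y,z [-0.804  0.057 -0.   ] turn -2.82
```

View pics/l6.png

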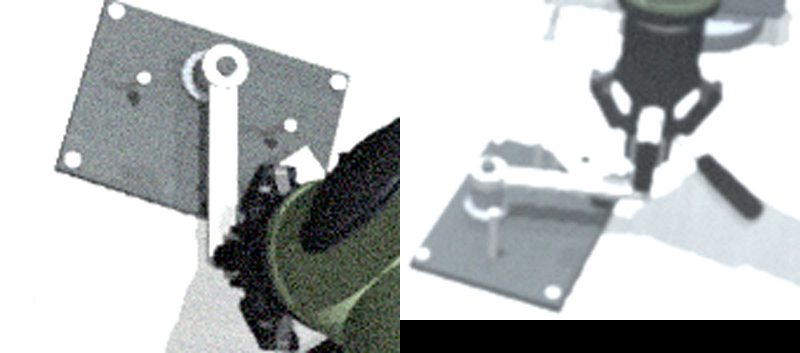

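Emit:
servo_tool([
  [[-0.15,-0.03,-0.03],-0.6],
  [[-0.22,0.005,0],-0.8],
  [[-0.22,0.005,0],-0.8],
  [[-0.22,0.005,0],-0.8],
  [[0,0,0],0],
])

```text
clock: 8.45
position: [0.4666, -0.2729, 0.0742]
tool_rot: [-3.141, -0.001, 1.884]
force: [2.6, 0.6, -12.0]
grip_width: 0.0209
```

```bash
python3 -c "
from look import *
arc(220)"
```

```text
r 0.1582 th 196.9 Ftool -0.2 2.7
pos [ 0.4666 -0.2729  0.0742] yaw 107.95 F [  2.6   0.6 -12. ] w 0.0209 t 8.45 q7 0.91
units x,y,z [-1.26   0.197 -0.   ] turn -4.41
```

Emit:
servo_tool([
  [[-0.17,0.01,0.015],-0.6],
  [[-0.22,0.01,0],-0.8],
  [[-0.22,0.01,0],-0.8],
  [[-0.22,0.01,0],-0.8],
  [[-0.17,0.01,0],-0.6],
  [[-0.1,0,0],-0.4],
  [[0,0,0],0],
  [[0,0,0],0],
])

```text
clock: 9.45
position: [0.4913, -0.3221, 0.0741]
tool_rot: [-3.139, -0.001, 2.23]
force: [-8.6, -6.7, 1.4]
grip_width: 0.0201
```

```bash
python3 -c "
from look import *
arc(222)
look('pics/l7.png')"
```

```text
r 0.1584 th 216.9 Ftool 0.0 -10.9
pos [ 0.4913 -0.3221  0.0741] yaw 127.79 F [-8.6 -6.7  1.4] w 0.0201 t 9.45 q7 1.23
units x,y,z [-0.284 -0.024 -0.   ] turn -0.84
```

View pics/l7.png

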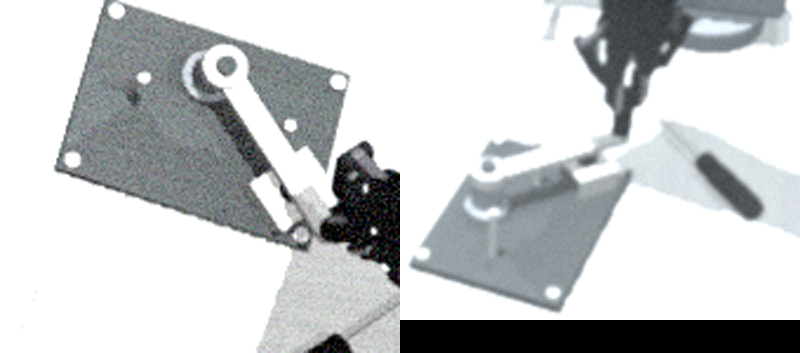

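Emit:
servo_tool([
  [[-0.11,-0.025,0],-0.4],
  [[-0.11,0,0],-0.4],
  [[-0.08,0,0],-0.3],
  [[0,0,0],0],
  [[0,0,0],0],
])

```text
clock: 10.18
position: [0.4993, -0.3314, 0.0731]
tool_rot: [-3.14, -0.006, 2.328]
force: [-10.5, 5.8, -1.4]
grip_width: 0.0204
```

```bash
python3 -c "
from look import *
arc(225)
look('pics/l8.png')"
```

```text
r 0.1581 th 221.3 Ftool 11.4 -3.7
pos [ 0.4993 -0.3314  0.0731] yaw 133.37 F [-10.5   5.8  -1.4] w 0.0204 t 10.175 q7 1.31
units x,y,z [-0.204 -0.038 -0.   ] turn -0.33
```

View pics/l8.png

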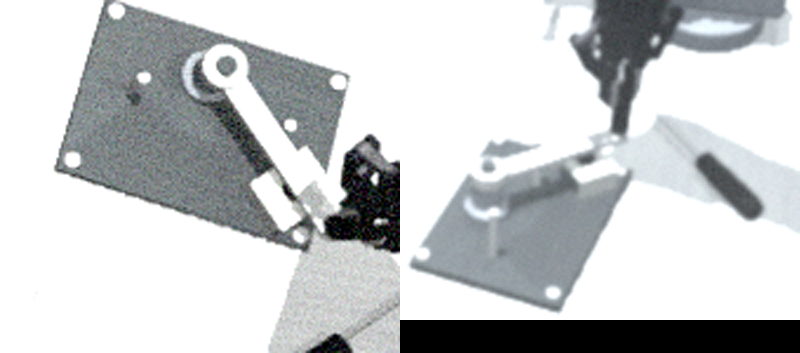

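Emit:
servo_tool([
  [[0.11,0,0],0.4],
  [[0.22,0.005,0],0.8],
  [[0.22,0.005,0],0.8],
  [[0.22,0.005,0],0.8],
  [[0.22,0.005,0],0.8],
  [[0.22,0.005,0],0.8],
  [[0.22,0.005,0],0.8],
  [[0.22,0.005,0],0.8],
  [[0,0,0],0],
])

```text
clock: 11.4
position: [0.4637, -0.2599, 0.0738]
tool_rot: [3.14, 0.0, 1.805]
force: [12.9, 2.5, -24.8]
grip_width: 0.0206
```

```bash
python3 -c "
from look import *
arc(150)"
```

```text
r 0.1578 th 192.0 Ftool -0.6 13.2
pos [ 0.4637 -0.2599  0.0738] yaw 103.42 F [ 12.9   2.5 -24.8] w 0.0206 t 11.4 q7 0.84
units x,y,z [ 2.124  0.831 -0.   ] turn 8.68
```

Emit:
servo_tool([
  [[0.17,0.03,0.02],0.6],
  [[0.22,0.01,0],0.8],
  [[0.22,0.01,0],0.8],
  [[0.22,0.01,0],0.8],
  [[0.22,0.01,0],0.8],
  [[0.22,0.01,0],0.8],
  [[0,0,0],0],
])

```text
clock: 12.28
position: [0.4629, -0.1975, 0.0735]
tool_rot: [3.139, -0.0, 1.404]
force: [5.7, 1.8, -3.3]
grip_width: 0.0209
```

```bash
python3 -c "
from look import *
arc(120)"
```

```text
r 0.1578 th 169.2 Ftool 2.8 5.3
pos [ 0.4629 -0.1975  0.0735] yaw 80.44 F [ 5.7  1.8 -3.3] w 0.0209 t 12.275 q7 0.44
units x,y,z [ 2.401  1.118 -0.   ] turn 10.09
```

Emit:
servo_tool([
  [[0.17,0.015,0],0.6],
  [[0.22,0.01,0],0.8],
  [[0.22,0.01,0],0.8],
  [[0.22,0.01,0],0.8],
  [[0.22,0.01,0],0.8],
  [[0.22,0.01,0],0.8],
  [[0.22,0.01,0],0.8],
  [[0,0,0],0],
])

```text
clock: 13.28
position: [0.4926, -0.1304, 0.0735]
tool_rot: [3.14, -0.001, 0.934]
force: [2.4, 1.8, 4.0]
grip_width: 0.021
```

```bash
python3 -c "
from look import *
arc(120)"
```

```text
r 0.1583 th 142.4 Ftool 2.9 0.9
pos [ 0.4926 -0.1304  0.0735] yaw 53.54 F [2.4 1.8 4. ] w 0.021 t 13.275 q7 -0.05
units x,y,z [ 1.214  0.231 -0.   ] turn 4.71
```

Emit:
servo_tool([
  [[0.17,0.01,0],0.6],
  [[0.22,0.01,0],0.8],
  [[0.22,0.01,0],0.8],
  [[0.22,0.01,0],0.8],
  [[0.17,0.01,0],0.6],
  [[0.11,0.005,0],0.4],
  [[0,0,0],0],
  [[0,0,0],0],
])

```text
clock: 14.28
position: [0.5325, -0.0932, 0.0735]
tool_rot: [-3.141, -0.001, 0.586]
force: [0.6, 6.4, 6.1]
grip_width: 0.0209
```

```bash
python3 -c "
from look import *
arc(118)
look('pics/l9.png')"
```

```text
r 0.1588 th 122.6 Ftool 4.1 -5.0
pos [ 0.5325 -0.0932  0.0735] yaw 33.58 F [0.6 6.4 6.1] w 0.0209 t 14.275 q7 -0.39
units x,y,z [ 0.255 -0.009 -0.   ] turn 1.12
```

View pics/l9.png

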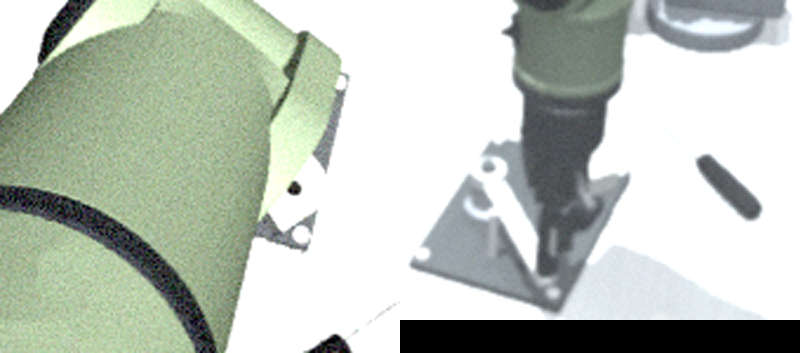

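Not yet at the stop; go on until the tangential force shows.

Emit:
servo_tool([
  [[0.11,-0.01,0],0.4],
  [[0.11,0,0],0.4],
  [[0.08,0,0],0.3],
  [[0,0,0],0],
  [[0,0,0],0],
])

```text
clock: 15.0
position: [0.5419, -0.0871, 0.0728]
tool_rot: [-3.14, 0.004, 0.486]
force: [-16.9, -5.0, 9.9]
grip_width: 0.0202
```

```bash
python3 -c "
from look import *
arc(116)"
```

```text
r 0.1592 th 118.5 Ftool -17.3 -3.5
pos [ 0.5419 -0.0871  0.0728] yaw 27.85 F [-16.9  -5.    9.9] w 0.0202 t 15.0 q7 -0.49
units x,y,z [ 0.141 -0.014 -0.   ] turn 0.37
```

Emit:
servo_tool([
  [[-0.05,0.01,0],0],
  [[0,0,0],0],
  [[0,0,0],0],
  [[0,0,0],0],
])

```text
clock: 15.5
position: [0.542, -0.0872, 0.0729]
tool_rot: [-3.14, 0.001, 0.488]
force: [-5.2, 1.8, 2.0]
grip_width: 0.0207
```

Emit:
servo_tool([
  [[0,0,0],0],
  [[0,0,0],0],
  [[0,0,0],0],
  [[0,0,0],0],
  [[0,0,0],0],
  [[0,0,0],0],
  [[0,0,0],0],
  [[0,0,0],0],
], gripper=1)

```text
clock: 16.5
position: [0.5431, -0.087, 0.0731]
tool_rot: [3.142, -0.0, 0.488]
force: [1.0, 0.1, 0.3]
grip_width: 0.0855
```

Emit:
servo_tool([
  [[0,0,-0.3],0],
  [[0,0,-0.5],0],
  [[0,0,-0.6],0],
  [[0,0,-0.8],0],
  [[0,0,-0.8],0],
  [[0,0,0],0],
  [[0,0,0],0],
])

```text
clock: 17.38
position: [0.5429, -0.0867, 0.2233]
tool_rot: [-3.141, -0.0, 0.488]
force: [0.1, -0.1, -0.5]
grip_width: 0.0854
```

Emit:
servo_tool([
  [[-0.8,-0.3,0],0],
  [[-0.8,-0.3,0],0],
  [[-0.8,-0.3,0],0],
  [[0,0,0],0],
  [[0,0,0],0],
  [[0,0,0],0],
])

```text
clock: 18.12
position: [0.4165, -0.1035, 0.2229]
tool_rot: [3.141, 0.001, 0.488]
force: [-0.0, -0.2, -0.1]
grip_width: 0.0855
```

```bash
python3 -c "
from look import *
arc(116)
for n in('top','side'): cv2.imwrite(f'pics/{n}10.png',cv2.convertScaleAbs(bot.grab_frame(n),alpha=1.8))"
```

```text
r 0.2363 th 148.5 Ftool -0.1 0.2
pos [ 0.4165 -0.1035  0.2229] yaw 27.99 F [-0.  -0.2 -0.1] w 0.0855 t 18.125 q7 -0.66
units x,y,z [ 2.51   0.875 -0.   ] turn 0.4
```

View pics/top10.png

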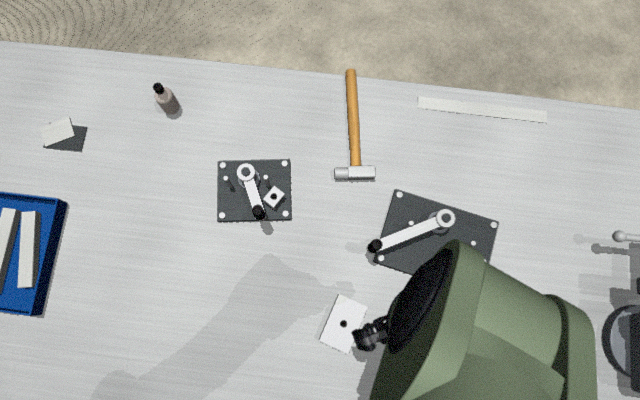

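View pics/side10.png

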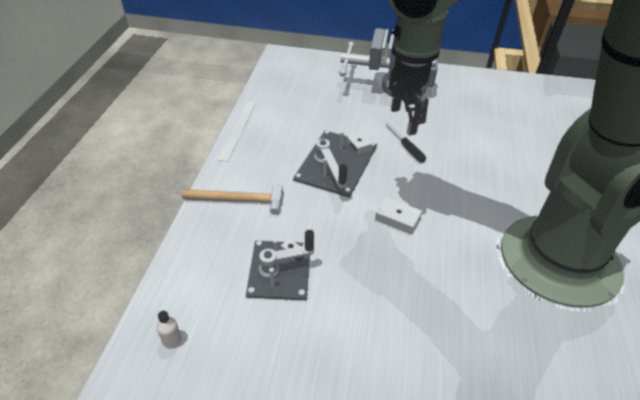

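```bash
python3 -c "
from look import *
h=onz('top',(375.5,246),.0915);d=h[:2]-C;print(h,np.hypot(*d),np.degrees(np.arctan2(d[1],d[0])))
a=cv2.imread('pics/top0.png')[150:230,210:300].astype(float)*1.8;b=cv2.imread('pics/top10.png')[150:230,210:300].astype(float)
print('short fixture diff',np.abs(a-b).mean())
bot.job_done()"
```

```text
[ 0.54192383 -0.08804009  0.0915    ] 0.15842171419982023 118.69931661586962
short fixture diff 10.576999999999996
the job is handed in; nothing more can be done
```

I swung the long arm by its handle to the far stop over the bracket, then back to the rest stop. I then released it, lifted clear and handed the job in at about 18 s. No verdict was reported.

- **Far stop:** the sideways force on the gripper rose from about 0 to 11 N, with the handle at about 221°. That is well above the 3 N friction, so I took it as stop contact.
- **Rest stop:** the force rose to 17 N at about 118.5°. The swing between the two contacts was about 102°, against the nominal 100°.
- **Binding:** I found none. Sideways force was within about 4 N everywhere I paused between the stops. Radial loads reached about 13 N and vertical loads about 25 N. I put these down to small mismatches between my path and the true arc, and corrected them as I went.
- **After release:** the top camera puts the handle at 118.7°, so the arm stayed at the rest stop. The tool force is about 0 and the gripper is well clear.
- **Short arm:** its handle is at the same pixel in the pictures before and after (top view about 258, 212). My numeric difference of that image patch gave 10.6 grey levels, which says little because the brightness scaling differed.
- **Disagreement:** with the gripper open, the fingertips appeared in the pictures about 15–20 mm higher than I expected from the reported TCP. There was also a sideways offset of a few mm. The grip closed to 21 mm on the 22 mm handle and held throughout.

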